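# Roll the second moving-roller onto its mark

### The job

A heavy stone will be set down on two wooden rollers: one already lies on its black mark on the plywood board, the other still lies between the two marks. With the fingertips, roll that loose roller along the board by gently pushing its top sideways until it rests centred over the empty mark, lying straight along it with both ends of the mark showing. Do not grip, lift or press hard on it, and leave the other roller, the gouge, the stone and the tin cup alone.

Things in the scene. Friction and masses are not known exactly. Their poses are not given: they have to be found in the camera images.
- board: flat plywood board fixed to the bench, 320 mm along its x, 500 mm along its y, 18 mm thick; origin at the centre of its underside; z up, so its top is at z = 18 mm. It is turned up to 0.3 rad about z from the world axes
- mark_open: the empty mark: a straight black line on the board, 220 mm long along its own x and 5 mm wide, flush with the board (it does not hinder rolling); origin at its middle on the board's top; z up, y horizontal across the line. It lies 140 mm to the +y or -y side of the board's centre, parallel to the board's x
- mark_taken: the other mark, the same kind of black line 280 mm from the empty one on the other side of the board, with set_roller lying on it; origin at its middle on the board's top, x along the line
- roller: the loose roller: light wooden cylinder, 50 mm in diameter, 150 mm long, 0.14 to 0.28 kg, on the board between the marks; origin at its centre (25 mm above the board), own x along its axis; y and z turn as it rolls. It starts within 25 mm of midway and 0.06 rad of parallel to the marks. A tip pressed lightly (3 N) on its top and moved sideways rolls it half as far without slip; let go, it stays
- set_roller: the other roller, same shape and size, lying on mark_taken; leave it alone; origin at its centre, x along its axis
- gouge: wood-carving gouge lying on the board along its far edge (+x of the board, about 140 mm from the board's centre line): 26 mm thick wooden handle 110 mm long and a steel blade 100 mm long, along its own x; origin at the underside of the ferrule between them; leave it alone
- stone: rounded grey stone on a dark wooden stand, 100 x 120 mm and 135 mm tall overall, on the bench to the robot's right of the board; origin at the centre of its underside; leave it alone
- tin: open metal cup 76 mm wide and 90 mm tall on the bench to the robot's left of the board; origin at the centre of its underside; leave it alone
Mind the look-alikes: they are no part of the job. Leave any grey or purple look-alike of the roller alone.

How it is judged:
On the way, in this order (a step that is already met when the one before it is completed fails the run):
1. the loose roller has rolled at least a third of a turn (angle between roller's own z axis and vertical above 2 rad), for 0.02 s.
2. the loose roller rests on the empty mark (y of roller in the frame of mark_open between -0.008 and 0.008 m and x of roller in the frame of mark_open between -0.035 and 0.035 m and z of roller in the frame of mark_open between 0.02 and 0.03 m and angle between the x axis of roller and the x axis of mark_open, either way round below 0.14 rad and linear speed of roller below 0.01 m/s and angular speed of roller below 0.3 rad/s), for 0.3 s.
At the end, for the whole second after the job is handed in: the roller lies at rest on the board over the empty mark: its centre within 8 mm of the line across it and within 35 mm of the line's middle along it, its axis within 0.14 rad (8 degrees) of the line; the other roller within 12 mm and the gouge, stone and cup within 20 mm of where they were (all of step 2 and distance of set_roller from where it was at the start of the episode below 0.012 m and distance of each of gouge, stone, tin from where it was at the start of the episode below 0.02 m); the robot touches nothing.
It fails at once if the roller is lifted more than 10 mm off the board (z of roller in the frame of mark_open above 0.035 m).
It fails at once if the roller is pressed or gripped with more than 40 N (contact force between the fingers and roller above 40 N).
It fails at once if the roller already on its mark is displaced more than 12 mm (distance of set_roller from where it was at the start of the episode above 0.012 m).
It fails at once if the gouge, the stone or the tin cup is displaced more than 20 mm (distance of any of gouge, stone, tin from where it was at the start of the episode above 0.02 m).
It also fails if it takes over 64 s, if anything falls off the work surface, if the arm or the gripper's body presses on something with over 40 N, if the wrist force passes 120 N, or if a joint passes its speed limit or range.

### The arm

A 7-joint arm with a two-finger parallel gripper is mounted at the origin on the work surface. World frame = base frame: x ahead of the robot, y to its left, z up, the work surface at z = 0. Lengths are in m, angles in rad, forces in N, time in s.
With the tool pointing down it reaches from about 0.35 to 0.9 m from the base axis. Payload 8.1 kg.
Tool frame: the origin (TCP) lies midway between the tips of the shut fingers; the grasp point (between the pads) lies 19 mm behind it; z points along the fingers, y is the line along which they close (so a half turn about z gives the same grasp; the last joint's range is limited). The gripper opens to 92 mm and grips with 3 to 60 N. Pads are 19 mm wide; open, the fingers measure 130 mm over their backs; the gripper's body (75 mm by 190 mm) begins 47 mm behind the grasp point.
Start: joints at [-1.297, 0.434, 0.025, 1.573, -0.012, 1.134, -0.075], TCP at [0.23, 0.581, 0.227] pointing down, gripper open.
Joint ranges: [-2.62, 2.62], [-0.44, 2.09], [-1.27, 1.32], [0.08, 2.57], [-1.32, 4.46], [0.12, 2], [-2.74, 2.74]. Speed limits (rad/s): [2.22, 2.22, 3.01, 3.01, 3.14, 3.14, 3.14].

### API

Orientations are given as a rotation vector (axis times angle).
In Python, from cell import arm gives the robot as it stands.
- The arm moves only by the tool carry_out, never from a script. Its arguments are lists of equal length, an entry for each row: "claw": the finger opening in cm, from 0 to 9.18; "delta_pos": the shift along the tool's x, y, z in cm, a list of three; "angular": the turn, a rotation vector about the tool's x, y, z in rad, a list of three. In form: {"claw": [claw, ...], "delta_pos": [[dx, dy, dz], ...], "angular": [[ax, ay, az], ...]}. A call has 1 to 20 rows; each row shifts and turns the commanded pose from where the row before left it, along the tool's axes as they then stand; what a row does not reach is not made up. A row lasts 1/10 s, in which the tool goes at most 50 mm and 8.59 degrees, less where a joint would pass 70% of its speed; a pose out of reach is approached as far as the arm can. A call with a gripper value outside its range is refused whole. The fingers move at their own pace and stop on an object; "force" is the grip in N (left out, the last holds). Time passes only in rows, so rows that do not move let the fingers close. It gives the time, the measured TCP pose, the force, the opening and the grip force at its end, in the units of the state.
- arm.observe(): the state, without advancing time (a new reading comes with each control period).
- arm.get_image(name): name is "side" or "top"; returns a dict with "frame" (480x640x3 uint8, red, green, blue), "mtx" (3x3 intrinsics, pixels), "T" (4x4, takes a point from camera to world coordinates). Camera axes: x right, y down, z forward; pixel columns grow to the right and rows downward; lengths in m; the calibration is good to about 2 mm. A picture is of the moment at which its call begins. There is no depth.
- arm.sign_off(): hands the job in; it is judged then, once.
Trained networks look in a picture, given as the dict that the camera call returned (one of the last four; its "shot" number tells which), for a name from the list of things; names that differ only in an ending like _2 or _b are one class to them, and where a whole thing is asked for, a point or a joint stands for the part that bears it (a point fixed in the world has none). Each returns a list of dicts, best first, with "conf" (0 to 1); they miss things now and then, are a little off and sometimes report something else, mostly with a low value. They report only what shows in the picture. A call takes as long as a camera call. They do not tell look-alikes from the thing itself.
- arm.look_for(label, picture): "centre" ([column, row] as shares, 0 to 1, of the picture: columns of its width, rows of its height, amid what is visible of it).
- arm.trace(label, picture): "region" (480x640 bool, what is visible of it) and "centre" ([column, row] as shares, 0 to 1, of the picture: columns of its width, rows of its height, amid what is visible of it).
- arm.place_of(label, picture): "centre" ([column, row] as shares, 0 to 1, of the picture: columns of its width, rows of its height: a listed point, or the origin of a listed thing).
The state is a dict: "clock": time; "joints": joint angles; "dq": joint speeds; "joint_efforts": joint torques, N m; "position": TCP position; "ee_rot": TCP orientation; "force": force on the tool from outside, world axes, zero at the start; "ft_torque": the same for the moment, N m; "width": opening from 0.0 (shut) to 1.0 (fully open); "gripper_force": force on a finger pad.
Only numpy, scipy, OpenCV 4.12 (cv2) and the standard library are available. Lean on these libraries where they do the work, as an engineer would, in place of code of your own. Each camera call takes 0.05 s, during which the arm holds its last target. There are 200 camera calls.

## Working session

There is one attempt and no reset: what is moved stays moved. The work goes in short steps, Python scripts to look and compute and a tool call to move; the robot and the scene stay as the last step left them, time stands still between calls to the robot, and variables do not carry over. Pictures are saved under pics/ and viewed, at most 10 in all, crops included, and the job is handed in when it is done.

Besides the shell and the picture viewer there is one more tool, called as name(argument=value, ...), one argument or row to a line, values as JSON. carry_out: Moves the arm, as the interface text tells. Its arguments: {"type":"object","properties":{"claw":{"type":"array","items":{"type":"number"}},"delta_pos":{"type":"array","items":{"type":"array","items":{"type":"number"}}},"angular":{"type":"array","items":{"type":"array","items":{"type":"number"}}},"force":{"type":"number"}},"required":["claw","delta_pos","angular"]}

```bash
mkdir -p pics; cat > h.py <<'E'
import numpy as np, cv2
from cell import arm
def ray(pic,px,z):
    K=pic["mtx"];T=np.array(pic["T"]);d=T[:3,:3]@np.linalg.solve(K,[px[0],px[1],1.]);o=T[:3,3]
    return o+d*(z-o[2])/d[2]
def cen(r): return np.array(r["centre"])*[640,480]
E
python3 - <<'E'
from h import *
o=arm.observe();print({k:np.round(v,3) for k,v in o.items()})
for n in("top","side"):
    p=arm.get_image(n);cv2.imwrite(f"pics/{n}0.png",p["frame"][:,:,::-1])
    print(n,np.round(p["T"],3).tolist())
    for l,z in(("roller",.043),("set_roller",.043),("mark_open",.018),("mark_taken",.018),("board",0.018),("gouge",.03),("stone",.0),("tin",.0)):
        for f in (arm.place_of,arm.trace):
            for r in f(l,p)[:3]:
                print(l,f.__name__,round(r["conf"],2),cen(r).round(1),ray(p,cen(r),z).round(3))
E
```

```text
{'clock': np.float64(0.0), 'joints': array([-1.297,  0.435,  0.025,  1.574, -0.012,  1.134, -0.075]), 'dq': array([-0.001, -0.001,  0.001,  0.   , -0.002,  0.001,  0.001]), 'joint_efforts': array([-0.0000e+00, -6.6786e+01,  9.8400e-01, -3.1445e+01, -6.1000e-02,
        4.3000e-02,  0.0000e+00]), 'position': array([0.23 , 0.581, 0.226]), 'ee_rot': array([-5.880e-01, -3.086e+00,  2.000e-03]), 'force': array([-0.363, -0.56 , -0.142]), 'ft_torque': array([-0.032, -0.047,  0.031]), 'gripper_force': np.float64(0.0), 'width': np.float64(1.0)}
top [[0.026, -0.985, 0.171, 0.393], [-1.0, -0.023, 0.016, -0.022], [-0.011, -0.171, -0.985, 1.094], [0.0, 0.0, 0.0, 1.0]]
roller call 0.87 [286.8 141.6] [0.831 0.087 0.043]
roller call 0.72 [384.7 350.3] [ 0.327 -0.159  0.043]
roller call 0.57 [319.3 250. ] [ 0.558 -0.002  0.043]
roller call 0.84 [317.9 248. ] [0.562 0.001 0.043]
roller call 0.82 [383.2 352.3] [ 0.323 -0.156  0.043]
roller call 0.56 [286.3 138.2] [0.84  0.088 0.043]
set_roller call 0.83 [371.8 240.3] [ 0.584 -0.128  0.043]
set_roller call 0.63 [372.8 239. ] [ 0.587 -0.13   0.043]
mark_
[... 1069 characters left out ...]
 221.6] [ 0.58  -0.115  0.043]
mark_open call 0.69 [337.  291.9] [0.538 0.167 0.018]
mark_open call 0.5 [326.2 262. ] [0.574 0.045 0.018]
mark_open call 0.58 [320.4 291.6] [0.584 0.168 0.018]
mark_open call 0.15 [329.8 275.5] [0.561 0.102 0.018]
board call 0.72 [326.9 260.4] [0.573 0.038 0.018]
board call 0.58 [330.3 274.8] [0.56  0.099 0.018]
gouge call 0.79 [286.3 267.8] [0.686 0.087 0.03 ]
gouge call 0.33 [324.1 162.5] [ 0.608 -0.477  0.03 ]
gouge call 0.73 [282.4 259.8] [0.701 0.053 0.03 ]
stone call 0.84 [323.4 162.7] [ 0.614 -0.523  0.   ]
stone call 0.84 [322.2 152.3] [ 0.623 -0.596  0.   ]
tin call 0.63 [338.2 397.5] [0.523 0.5   0.   ]
tin call 0.76 [337.4 380.2] [0.527 0.451 0.   ]
```

View pics/top0.png

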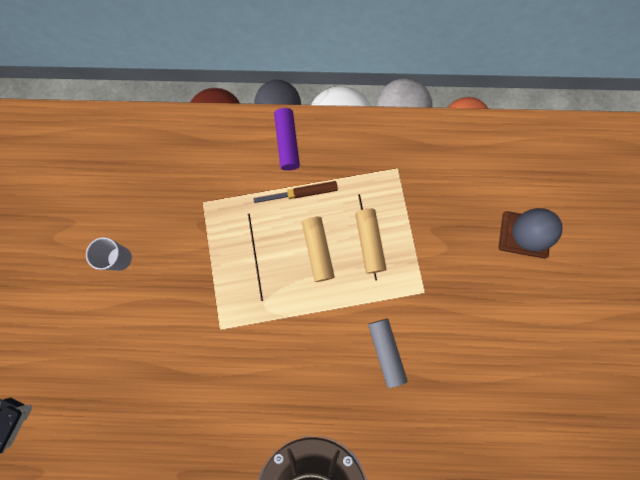

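View pics/side0.png

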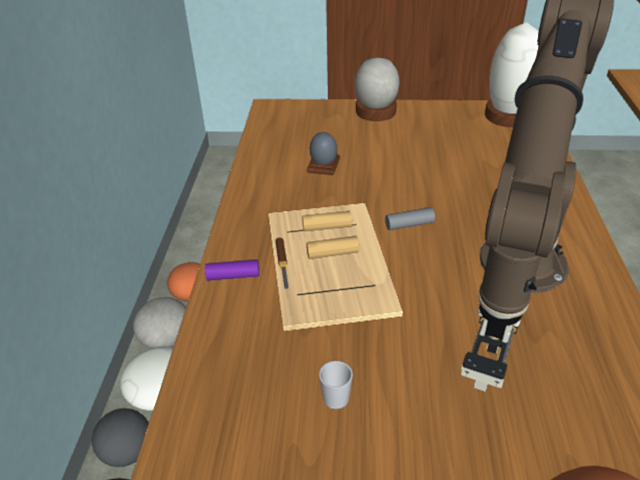

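Top view: the loose roller is at about (318,249), set_roller at (371,240) on the taken mark, and the open mark runs from (249,214) to (262,300). The purple and grey cylinders are look-alikes. Next I'll measure the line and the roller axis precisely.

```bash
cat >> h.py <<'E'
def fit(mask,p,z):
    ys,xs=np.nonzero(mask);P=np.array([ray(p,(x,y),z)[:2] for x,y in zip(xs,ys)])
    c=P.mean(0);u=np.linalg.svd(P-c,full_matrices=False)[2][0];u=u*np.sign(u[0]);t=(P-c)@u
    return c+u*(t.max()+t.min())/2,u,np.ptp(t)
def line(p):
    g=p["frame"].max(2);m=np.zeros((480,640),bool)
    if p["T"][2,2]<-.9: m[208:306,240:272]=g[208:306,240:272]<90
    else: m[280:300,290:385]=g[280:300,290:385]<90
    n,l,s,_=cv2.connectedComponentsWithStats(m.astype(np.uint8),connectivity=8)
    return fit(l==1+s[1:,4].argmax(),p,.018)
def roller(p,near):
    b=None
    for r in arm.trace("roller",p):
        c,u,L=fit(r["region"],p,.043)
        if np.linalg.norm(c-near)<.03 and b is None:b=(c,u,L)
    return b
E
python3 - <<'E'
from h import *
for n in("top","side"):
    p=arm.get_image(n)
    c,u,L=line(p);v=np.array([-u[1],u[0]])
    print(n,"mark",c.round(4),u.round(3),np.arctan2(u[1],u[0]).round(3),L.round(3))
    r=roller(p,(.56,0))
    if r: print("roller",r[0].round(4),np.arctan2(r[1][1],r[1][0]).round(3),r[2].round(3),"in mark xy",((r[0]-c)@u).round(4),((r[0]-c)@v).round(4))
from scipy.spatial.transform import Rotation as R
print(R.from_rotvec(arm.observe()["ee_rot"]).as_matrix().round(3).tolist())
E
```

```text
top mark [0.5419 0.1557] [0.98 0.2 ] 0.202 0.216
roller [0.5616 0.0033] 0.233 0.158 in mark xy -0.0112 -0.1532
side mark [0.5728 0.165 ] [0.999 0.035] 0.035 0.014
roller [0.5557 0.0025] 0.247 0.159 in mark xy -0.0227 -0.1619
[[-0.93, 0.368, -0.0], [0.368, 0.93, 0.0], [0.0, 0.0, -1.0]]
```

carry_out(
  claw=[5,5,5,5,5,5,5,5],
  delta_pos=[
    [0,0,0],
    [0,0,0],
    [0,0,0],
    [0,0,0],
    [0,0,0],
    [0,0,0],
    [0,0,0],
    [0,0,0],
  ],
  angular=[
    [0,0,0.12],
    [0,0,0.12],
    [0,0,0.12],
    [0,0,0.12],
    [0,0,0.12],
    [0,0,0.12],
    [0,0,0.12],
    [0,0,0.12],
  ],
)

```text
clock: 2.7
position: [0.2299, 0.5812, 0.2268]
ee_rot: [-1.953, -2.461, -0.0]
force: [-0.6, -0.3, 0.2]
width: 0.544
gripper_force: 0.0
```

carry_out(
  claw=[5,5,5,5,5,5,5,5,5,5,5,5,5,5,5,5,5,5,5,5],
  delta_pos=[
    [-3.2,0.9,0],
    [-3.2,0.9,0],
    [-3.2,0.9,0],
    [-3.2,0.9,0],
    [-3.2,0.9,0],
    [-3.2,0.9,0],
    [-3.2,0.9,0],
    [-3.2,0.9,0],
    [-3.2,0.9,0],
    [-3.2,0.9,0],
    [-3.2,0.9,0],
    [-3.2,0.9,0],
    [-3.2,0.9,0],
    [-3.2,0.9,0],
    [-3.2,0.9,0],
    [-3.2,0.9,0],
    [-3.2,0.9,0],
    [-3.2,0.9,0],
    [-3.2,0.9,0],
    [-3.2,0.9,0],
  ],
  angular=[
    [0,0,0],
    [0,0,0],
    [0,0,0],
    [0,0,0],
    [0,0,0],
    [0,0,0],
    [0,0,0],
    [0,0,0],
    [0,0,0],
    [0,0,0],
    [0,0,0],
    [0,0,0],
    [0,0,0],
    [0,0,0],
    [0,0,0],
    [0,0,0],
    [0,0,0],
    [0,0,0],
    [0,0,0],
    [0,0,0],
  ],
)

```text
clock: 4.7
position: [0.554, -0.0008, 0.2269]
ee_rot: [1.947, 2.466, 0.001]
force: [-0.2, 1.5, 0.6]
width: 0.543
gripper_force: 0.0
```

```bash
cat > st.py <<'E'
from h import *
from scipy.spatial.transform import Rotation as R
o=arm.observe();M=R.from_rotvec(o["ee_rot"]).as_matrix()
print(o["clock"],o["position"].round(4),M.round(3).tolist(),o["force"].round(2),o["width"])
d=np.r_[.559,.003,.068]-o["position"];print("to roller top in tool axes cm",(M.T@d*100).round(2))
E
python3 st.py
```

```text
4.7 [ 0.554  -0.0008  0.2269] [[-0.232, 0.973, 0.0], [0.973, 0.232, 0.0], [0.0, 0.0, -1.0]] [-0.17  1.47  0.65] 0.5425432839316667
to roller top in tool axes cm [ 0.26  0.57 15.89]
```

carry_out(
  claw=[5,5,5,5,5,5,5],
  delta_pos=[
    [-0.5,0.6,3],
    [0,0,4],
    [0,0,4],
    [0,0,3],
    [0,0,1],
    [0,0,0],
    [0,0,0],
  ],
  angular=[
    [0,0,0],
    [0,0,0],
    [0,0,0],
    [0,0,0],
    [0,0,0],
    [0,0,0],
    [0,0,0],
  ],
)

```text
clock: 5.4
position: [0.5614, -0.0033, 0.078]
ee_rot: [1.946, 2.464, 0.002]
force: [0.2, -0.5, 1.0]
width: 0.545
gripper_force: 0.0
```

```bash
python3 - <<'E'
exec(open("st.py").read())
for n in("top","side"):
    p=arm.get_image(n);r=roller(p,(.56,0))
    if r: print(n,r[0].round(4),np.arctan2(r[1][1],r[1][0]).round(3),r[2].round(3))
    if n=="side": cv2.imwrite("pics/s1.png",cv2.resize(p["frame"][170:320,240:440,::-1],(800,600)))
E
```

```text
5.4 [ 0.5614 -0.0033  0.078 ] [[-0.232, 0.973, 0.002], [0.973, 0.232, 0.0], [-0.0, 0.002, -1.0]] [ 0.17 -0.47  1.02] 0.5447884725286772
to roller top in tool axes cm [ 0.67 -0.09  1.  ]
side [0.5543 0.0033] 0.305 0.159
```

View pics/s1.png

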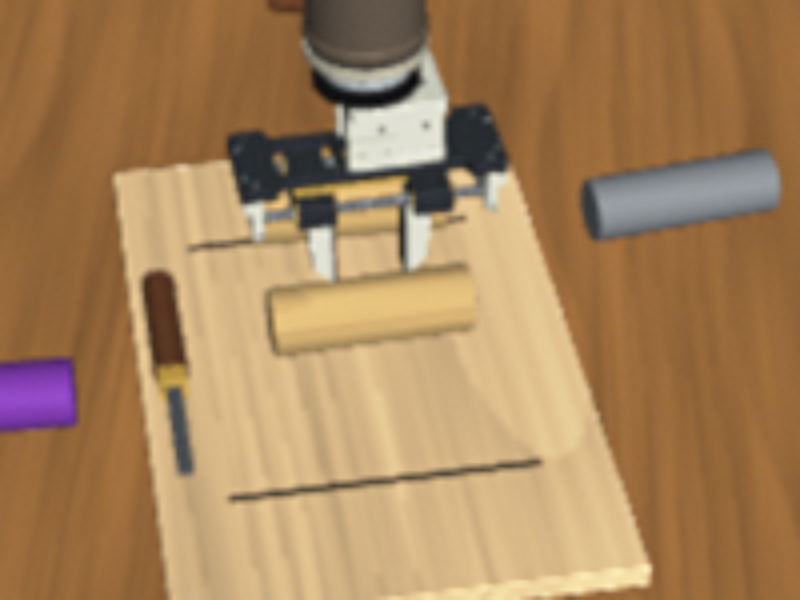

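The side crop shows both fingertips just above the roller's rear-top, at about (325,275) and (412,265), and clear of everything else. I'll descend gently until contact.

carry_out(
  claw=[5,5,5,5,5],
  delta_pos=[
    [0,0,0.4],
    [0,0,0.3],
    [0,0,0.2],
    [0,0,0.1],
    [0,0,0],
  ],
  angular=[
    [0,0,0],
    [0,0,0],
    [0,0,0],
    [0,0,0],
    [0,0,0],
  ],
)

```text
clock: 6.1
position: [0.5606, -0.0038, 0.0679]
ee_rot: [1.948, 2.465, 0.001]
force: [-5.2, -1.6, 17.6]
width: 0.545
gripper_force: 8.9
```

carry_out(
  claw=[5,5],
  delta_pos=[
    [0,0,0.1],
    [0,0,0],
  ],
  angular=[
    [0,0,0],
    [0,0,0],
  ],
)

```text
clock: 6.3
position: [0.5608, -0.0041, 0.0677]
ee_rot: [1.948, 2.464, 0.002]
force: [-8.8, -2.6, 28.0]
width: 0.541
gripper_force: 14.0
```

carry_out(
  claw=[5,5,5],
  delta_pos=[
    [0,0,-0.22],
    [0,0,0],
    [0,0,0],
  ],
  angular=[
    [0,0,0],
    [0,0,0],
    [0,0,0],
  ],
)

```text
clock: 6.6
position: [0.5607, -0.0032, 0.0681]
ee_rot: [1.947, 2.465, 0.001]
force: [-1.0, -0.0, 6.7]
width: 0.544
gripper_force: 4.0
```

carry_out(
  claw=[5,5,5,5,5,5,5],
  delta_pos=[
    [0.4,0,0],
    [0.4,0,0],
    [0.4,0,0],
    [0.4,0,0],
    [0.4,0,0],
    [0.4,0,0],
    [0,0,0],
  ],
  angular=[
    [0,0,0],
    [0,0,0],
    [0,0,0],
    [0,0,0],
    [0,0,0],
    [0,0,0],
    [0,0,0],
  ],
)

```text
clock: 7.3
position: [0.5548, 0.0207, 0.0681]
ee_rot: [-1.946, -2.466, -0.0]
force: [-2.2, -0.3, 8.8]
width: 0.547
gripper_force: 4.5
```

```bash
cat > m.py <<'E'
from h import *
c=np.r_[.5419,.1557];u=np.r_[.98,.2];v=np.r_[-.2,.98]
import sys
near=np.array([float(sys.argv[1]),float(sys.argv[2])])
o=arm.observe();print(o["clock"],o["position"].round(4),o["force"].round(1),"tcp uv",((o["position"][:2]-c)@u).round(4),((o["position"][:2]-c)@v).round(4))
for n in("top","side"):
    p=arm.get_image(n)
    for q in arm.trace("roller",p)[:4]:
        r=fit(q["region"],p,.043)
        if np.linalg.norm(r[0]-near)<.05: print(n,"uv",((r[0]-c)@u).round(4),((r[0]-c)@v).round(4),"yaw rel",(np.arctan2(r[1][1],r[1][0])-.202).round(3),r[2].round(3),round(q["conf"],2))
E
python3 m.py .556 .015
```

```text
7.3 [0.5548 0.0207 0.0681] [-2.2 -0.3  8.8] tcp uv -0.0143 -0.1349
side uv -0.0182 -0.1395 yaw rel 0.056 0.16 0.69
```

carry_out(
  claw=[5,5,5,5,5,5,5,5,5,5,5,5,5,5],
  delta_pos=[
    [0.4,0,0],
    [0.2,0,0],
    [0,0,-0.6],
    [-0.8,0,0],
    [-0.8,0,0],
    [0,0,0.3],
    [0,0,0.3],
    [0,0,0],
    [0.6,0,0],
    [0.6,0,0],
    [0.6,0,0],
    [0.6,0,0],
    [0.6,0,0],
    [0,0,0],
  ],
  angular=[
    [0,0,0],
    [0,0,0],
    [0,0,0],
    [0,0,0],
    [0,0,0],
    [0,0,0],
    [0,0,0],
    [0,0,0],
    [0,0,0],
    [0,0,0],
    [0,0,0],
    [0,0,0],
    [0,0,0],
    [0,0,0],
  ],
)

```text
clock: 8.9
position: [0.5497, 0.0406, 0.0681]
ee_rot: [-1.945, -2.465, -0.0]
force: [-2.8, -0.7, 10.5]
width: 0.545
gripper_force: 4.9
```

```bash
python3 m.py .553 .03
```

```text
8.9 [0.5497 0.0406 0.0681] [-2.8 -0.7 10.5] tcp uv -0.0154 -0.1143
side uv -0.0189 -0.1203 yaw rel 0.07 0.16 0.77
```

carry_out(
  claw=[5,5,5,5,5,5,5,5,5,5,5,5,5,5,5,5,5,5,5,5],
  delta_pos=[
    [0,0,-0.6],
    [-0.7,0,0],
    [-0.7,0,0],
    [0,0,0.3],
    [0,0,0.28],
    [0.7,0,0],
    [0.7,0,0],
    [0.7,0,0],
    [0.8,0,0],
    [0,0,0],
    [0,0,-0.6],
    [-0.7,0,0],
    [-0.8,0,0],
    [0,0,0.3],
    [0,0,0.28],
    [0.7,0,0],
    [0.7,0,0],
    [0.7,0,0],
    [0.8,0,0],
    [0,0,0],
  ],
  angular=[
    [0,0,0],
    [0,0,0],
    [0,0,0],
    [0,0,0],
    [0,0,0],
    [0,0,0],
    [0,0,0],
    [0,0,0],
    [0,0,0],
    [0,0,0],
    [0,0,0],
    [0,0,0],
    [0,0,0],
    [0,0,0],
    [0,0,0],
    [0,0,0],
    [0,0,0],
    [0,0,0],
    [0,0,0],
    [0,0,0],
  ],
)

```text
clock: 11.1
position: [0.5428, 0.0693, 0.0682]
ee_rot: [-1.944, -2.466, 0.0]
force: [-2.7, 0.4, 5.9]
width: 0.548
gripper_force: 3.0
```

```bash
python3 m.py .546 .06
```

```text
11.1 [0.5428 0.0693 0.0682] [-2.7  0.4  5.9] tcp uv -0.0164 -0.0848
side uv -0.0191 -0.0876 yaw rel 0.065 0.157 0.9
```

carry_out(
  claw=[5,5,5,5,5,5,5,5,5,5,5,5,5,5,5,5,5,5,5,5],
  delta_pos=[
    [0,0,-0.6],
    [-0.6,0,0],
    [-0.6,0,0],
    [0,0,0.3],
    [0,0,0.3],
    [0.7,0,0],
    [0.7,0,0],
    [0.7,0,0],
    [0.8,0,0],
    [0,0,0],
    [0,0,-0.6],
    [-0.7,0,0],
    [-0.8,0,0],
    [0,0,0.3],
    [0,0,0.3],
    [0.7,0,0],
    [0.7,0,0],
    [0.7,0,0],
    [0.8,0,0],
    [0,0,0],
  ],
  angular=[
    [0,0,0],
    [0,0,0],
    [0,0,0],
    [0,0,0],
    [0,0,0],
    [0,0,0],
    [0,0,0],
    [0,0,0],
    [0,0,0],
    [0,0,0],
    [0,0,0],
    [0,0,0],
    [0,0,0],
    [0,0,0],
    [0,0,0],
    [0,0,0],
    [0,0,0],
    [0,0,0],
    [0,0,0],
    [0,0,0],
  ],
)

```text
clock: 13.3
position: [0.5356, 0.0998, 0.0682]
ee_rot: [-1.944, -2.466, -0.0]
force: [-1.4, -1.5, 5.7]
width: 0.546
gripper_force: 2.6
```

```bash
python3 m.py .54 .09
```

```text
13.3 [0.5356 0.0998 0.0682] [-1.4 -1.5  5.7] tcp uv -0.0173 -0.0536
side uv -0.0211 -0.0578 yaw rel 0.067 0.16 0.94
```

carry_out(
  claw=[5,5,5,5,5,5,5,5,5,5,5,5,5,5,5,5,5,5,5,5],
  delta_pos=[
    [0,0,-0.6],
    [-0.6,0,0],
    [-0.7,0,0],
    [0,0,0.3],
    [0,0,0.3],
    [0.7,0,0],
    [0.7,0,0],
    [0.7,0,0],
    [0.8,0,0],
    [0,0,0],
    [0,0,-0.6],
    [-0.7,0,0],
    [-0.8,0,0],
    [0,0,0.3],
    [0,0,0.3],
    [0.7,0,0],
    [0.7,0,0],
    [0.7,0,0],
    [0.8,0,0],
    [0,0,0],
  ],
  angular=[
    [0,0,0],
    [0,0,0],
    [0,0,0],
    [0,0,0],
    [0,0,0],
    [0,0,0.01],
    [0,0,0.01],
    [0,0,0.01],
    [0,0,0.01],
    [0,0,0],
    [0,0,0],
    [0,0,0],
    [0,0,0],
    [0,0,0],
    [0,0,0],
    [0,0,0.01],
    [0,0,0.01],
    [0,0,0.01],
    [0,0,0.01],
    [0,0,0],
  ],
)

```text
clock: 15.5
position: [0.5293, 0.1288, 0.0681]
ee_rot: [-2.041, -2.385, 0.002]
force: [-6.1, -0.8, 9.3]
width: 0.546
gripper_force: 4.4
```

```bash
python3 m.py .534 .12
```

```text
15.5 [0.5293 0.1288 0.0681] [-6.1 -0.8  9.3] tcp uv -0.0177 -0.0239
top uv -0.0336 -0.0514 yaw rel 0.018 0.118 0.68
side uv -0.0215 -0.0282 yaw rel 0.035 0.155 0.56
```

carry_out(
  claw=[5,5,5,5,5,5,5],
  delta_pos=[
    [0,0,-0.5],
    [0,0,-3],
    [0,0,-4],
    [-4,0,-3],
    [-4,0,0],
    [-4,0,0],
    [-4,0,0],
  ],
  angular=[
    [0,0,0],
    [0,0,0],
    [0,0,0],
    [0,0,0],
    [0,0,0],
    [0,0,0],
    [0,0,0],
  ],
)

```text
clock: 16.4
position: [0.5557, -0.0317, 0.1738]
ee_rot: [2.043, 2.386, 0.002]
force: [0.9, 0.3, -0.2]
width: 0.543
gripper_force: 0.0
```

```bash
python3 - <<'E'
import sys; sys.argv=["m",".532",".125"]
exec(open("m.py").read())
T=arm.get_image("top")
for n,p,(r0,r1,c0,c1) in(("top",T,(195,320,205,305)),("side",p,(230,330,270,410))):
    for r in arm.trace("mark_open",p)[:2]:
        f=fit(r["region"],p,.018);print(n,"mark net",f[0].round(4),np.arctan2(f[1][1],f[1][0]).round(3),f[2].round(3),round(r["conf"],2))
a=cv2.resize(T["frame"][205:310,215:355,::-1],(800,600));cv2.imwrite("pics/t2.png",a)
cv2.imwrite("pics/s2.png",cv2.resize(p["frame"][230:326,275:403,::-1],(800,600)))
E
```

```text
16.4 [ 0.5557 -0.0317  0.1738] [ 0.9  0.3 -0.2] tcp uv -0.0239 -0.1865
top uv 0.0057 -0.0248 yaw rel -0.168 0.117 0.79
side uv -0.0227 -0.0313 yaw rel 0.071 0.158 0.68
top mark net [0.5655 0.0192] -1.539 0.541 0.44
side mark net [0.5422 0.1572] 0.218 0.189 0.59
```

View pics/t2.png

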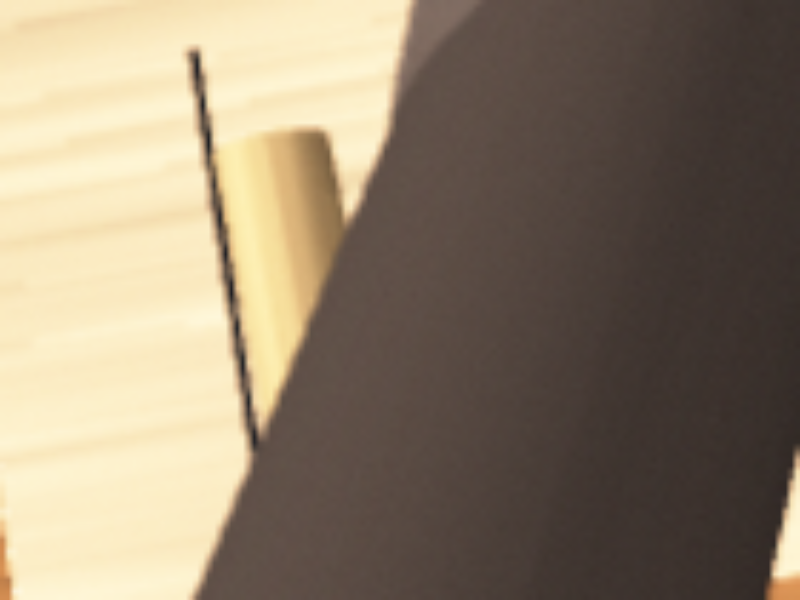

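View pics/s2.png

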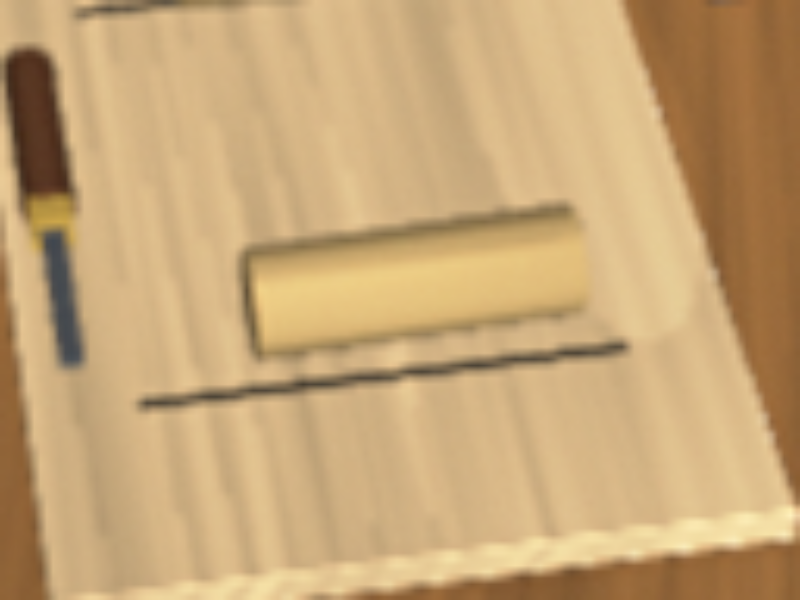

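Both views put the roller about 31 mm short of the mark (its near edge just short of the line), almost parallel, with u ≈ -20 mm. I'll do two more strokes.

carry_out(
  claw=[5,5,5,5,5,5,5,5,5,5,5,5,5,5,5,5,5],
  delta_pos=[
    [0,0,0],
    [4,0,0],
    [4,0,0],
    [4,0,0],
    [2.7,0,0],
    [0,0,4],
    [0,0,4],
    [0,0,1.5],
    [0,0,0],
    [0,0,0.5],
    [0,0,0.4],
    [0,0,0],
    [0.7,0,0],
    [0.7,0,0],
    [0.7,0,0],
    [0.7,0,0],
    [0,0,0],
  ],
  angular=[
    [0,0,-0.04],
    [0,0,0],
    [0,0,0],
    [0,0,0],
    [0,0,0],
    [0,0,0],
    [0,0,0],
    [0,0,0],
    [0,0,0],
    [0,0,0],
    [0,0,0],
    [0,0,0],
    [0,0,0],
    [0,0,0],
    [0,0,0],
    [0,0,0],
    [0,0,0],
  ],
)

```text
clock: 18.45
position: [0.5213, 0.1428, 0.0693]
ee_rot: [-1.993, -2.428, -0.001]
force: [-0.2, 0.5, 0.4]
width: 0.545
gripper_force: 0.0
```

```bash
python3 m.py .53 .14
```

```text
18.45 [0.5213 0.1428 0.0693] [-0.2  0.5  0.4] tcp uv -0.0228 -0.0085
top uv -0.0153 -0.0436 yaw rel 0.009 0.157 0.82
side uv -0.0205 -0.0262 yaw rel 0.007 0.156 0.58
```

carry_out(
  claw=[5,5,5,5,5,5,5],
  delta_pos=[
    [0,0,-0.5],
    [-1.2,0,0],
    [-1.3,0,0],
    [0,0,0.3],
    [0,0,0.27],
    [0,0,0.08],
    [0,0,0],
  ],
  angular=[
    [0,0,0],
    [0,0,0],
    [0,0,0],
    [0,0,0],
    [0,0,0],
    [0,0,0],
    [0,0,0],
  ],
)

```text
clock: 19.35
position: [0.5263, 0.1168, 0.0681]
ee_rot: [-1.996, -2.426, -0.0]
force: [-2.4, -0.6, 9.1]
width: 0.545
gripper_force: 4.6
```

carry_out(
  claw=[5,5,5,5,5,5],
  delta_pos=[
    [0.7,0,0],
    [0.7,0,0],
    [0.7,0,0],
    [0.7,0,0],
    [0.4,0,0],
    [0,0,0],
  ],
  angular=[
    [0,0,0],
    [0,0,0],
    [0,0,0],
    [0,0,0],
    [0,0,0],
    [0,0,0],
  ],
)

```text
clock: 19.95
position: [0.5187, 0.1492, 0.0676]
ee_rot: [-1.993, -2.426, 0.002]
force: [-5.7, -1.1, 9.1]
width: 0.543
gripper_force: 4.2
```

```bash
python3 m.py .53 .15
```

```text
19.95 [0.5187 0.1492 0.0676] [-5.7 -1.1  9.1] tcp uv -0.024 -0.0018
top uv -0.0171 -0.0314 yaw rel 0.003 0.152 0.73
side uv -0.0219 -0.0117 yaw rel 0.032 0.16 0.62
```

carry_out(
  claw=[5,5,5,5,5,5,5,5,5,5,5,5,5,5,5,5,5,5,5,5],
  delta_pos=[
    [0,0,-0.6],
    [-0.8,0,0],
    [-0.8,0,0],
    [0,0,0.3],
    [0,0,0.28],
    [0,0,0],
    [0.5,0,0],
    [0.5,0,0],
    [0.5,0,0],
    [0.6,0,0],
    [0,0,0],
    [0,0,-0.3],
    [0,0,-3],
    [0,0,-5],
    [0,0,-5],
    [-4,0,0],
    [-5,0,0],
    [-5,0,0],
    [-5,0,0],
    [-5,0,0],
  ],
  angular=[
    [0,0,0],
    [0,0,0],
    [0,0,0],
    [0,0,0],
    [0,0,0],
    [0,0,0],
    [0,0,0],
    [0,0,0],
    [0,0,0],
    [0,0,0],
    [0,0,0],
    [0,0,0],
    [0,0,0],
    [0,0,0],
    [0,0,0],
    [0,0,0],
    [0,0,0],
    [0,0,0],
    [0,0,0],
    [0,0,0],
  ],
)

```text
clock: 22.15
position: [0.5657, -0.0842, 0.2009]
ee_rot: [1.995, 2.427, 0.001]
force: [2.0, 0.9, 1.2]
width: 0.542
gripper_force: 0.0
```

carry_out(
  claw=[5,5],
  delta_pos=[
    [-5,0,0],
    [0,0,0],
  ],
  angular=[
    [0,0,0],
    [0,0,0],
  ],
)

```text
clock: 22.35
position: [0.5747, -0.1409, 0.2014]
ee_rot: [2.006, 2.412, -0.005]
force: [-0.2, -0.3, 0.5]
width: 0.544
gripper_force: 0.0
```

```bash
python3 - <<'E'
import sys; sys.argv=["m",".54",".15"]
exec(open("m.py").read())
T=arm.get_image("top")
cv2.imwrite("pics/t3.png",cv2.resize(T["frame"][205:310,215:355,::-1],(800,600)))
cv2.imwrite("pics/s3.png",cv2.resize(p["frame"][230:326,275:403,::-1],(800,600)))
# predicted silhouette edges & mark ends for roller at v on mark
def proj(p,X):
    T_=np.linalg.inv(p["T"]);q=p["mtx"]@(T_[:3,:3]@X+T_[:3,3]);return q[:2]/q[2]
from scipy.optimize import least_squares
for n,pp in(("top",T),("side",p)):
    for q in arm.trace("roller",pp)[:4]:
        r=fit(q["region"],pp,.043)
        if np.linalg.norm(r[0]-near)>.05: continue
        # silhouette overlap fit
        def hull(s):
            a=s[2]+.202;ax=np.r_[np.cos(a),np.sin(a),0];n2=np.r_[-ax[1],ax[0],0];C=np.r_[c+s[0]*u+s[1]*v,.043]
            P=[C+e*.075*ax+.025*(np.cos(t)*n2+np.sin(t)*np.r_[0,0,1]) for e in(-1,1) for t in np.linspace(0,2*np.pi,40)]
            return cv2.convexHull(np.array([proj(pp,x) for x in P],np.float32))
        best=(0,)
        for s0 in np.arange(-.03,.0,.002):
            for s1 in np.arange(-.012,.013,.001):
                for s2 in(-.04,0,.04,.08):
                    m=np.zeros((480,640),np.uint8);cv2.fillPoly(m,[(hull((s0,s1,s2))*16).astype(np.int32)],1,shift=4)
                    i=(m>0)&q["region"];iou=i.sum()/((m>0)|q["region"]).sum()
                    if iou>best[0]:best=(iou,s0,s1,s2)
        print(n,"silhouette fit",np.round(best,3))
E
```

```text
22.35 [ 0.5747 -0.1409  0.2014] [-0.2 -0.3  0.5] tcp uv -0.0271 -0.2973
top uv -0.016 -0.0037 yaw rel 0.041 0.156 0.81
side uv -0.0238 -0.0042 yaw rel 0.084 0.163 0.85
top silhouette fit [ 0.954 -0.018 -0.003  0.04 ]
side silhouette fit [ 0.933 -0.022 -0.004  0.04 ]
```

View pics/t3.png

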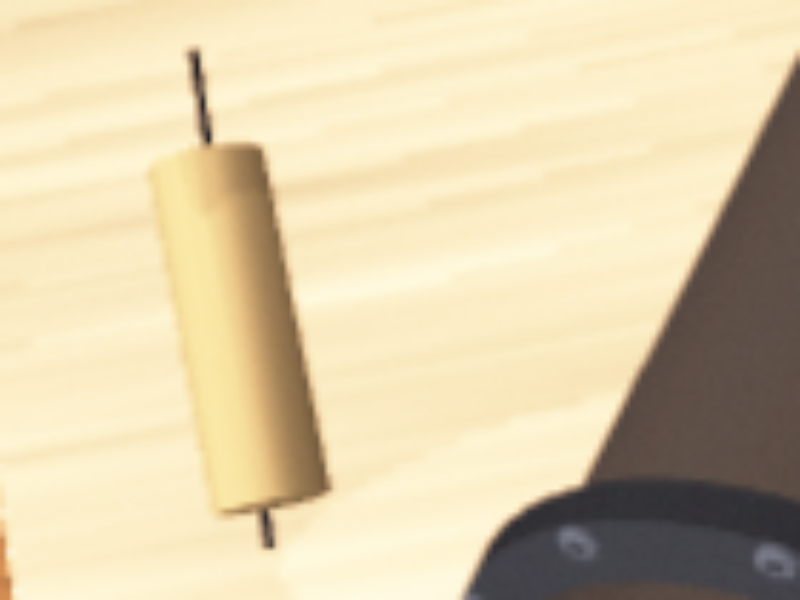

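View pics/s3.png

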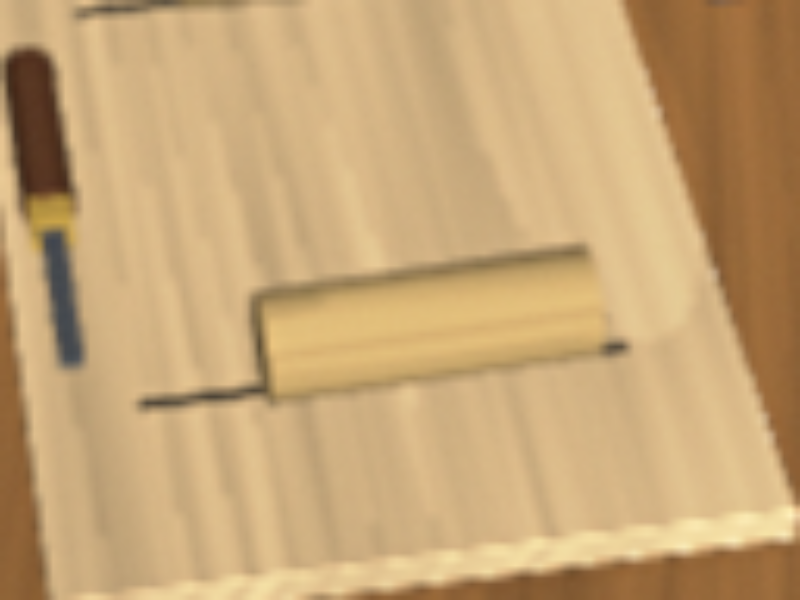

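Both cameras put the roller about 4 mm short, with yaw ≈ 0.04 rad and both mark ends showing. That is within tolerance, but one small stroke will centre it better.

carry_out(
  claw=[5,5,5,5,5,5,5,5,5,5,5,5,5],
  delta_pos=[
    [4,0,0],
    [4,0,0],
    [4,0,0],
    [4,0,0],
    [4,0,0],
    [4,0,0],
    [4.8,0,0],
    [0,0,4],
    [0,0,4],
    [0,0,3],
    [0,0,1],
    [0,0,0],
    [0,0,0],
  ],
  angular=[
    [0,0,0],
    [0,0,0],
    [0,0,0],
    [0,0,0],
    [0,0,0],
    [0,0,0],
    [0,0,0],
    [0,0,0],
    [0,0,0],
    [0,0,0],
    [0,0,0],
    [0,0,0],
    [0,0,0],
  ],
)

```text
clock: 24.0
position: [0.5205, 0.1513, 0.0823]
ee_rot: [1.995, 2.426, 0.002]
force: [-0.4, -0.2, 0.3]
width: 0.545
gripper_force: 0.0
```

```bash
python3 st.py; python3 m.py .54 .15
```

```text
24.0 [0.5205 0.1513 0.0823] [[-0.193, 0.981, 0.001], [0.981, 0.193, 0.001], [0.0, 0.002, -1.0]] [-0.44 -0.23  0.33] 0.5449171007384013
to roller top in tool axes cm [-15.3    0.92   1.42]
24.0 [0.5205 0.1513 0.0823] [-0.4 -0.2  0.3] tcp uv -0.0219 0.0
top uv -0.0335 -0.0239 yaw rel 0.036 0.118 0.54
side uv -0.0226 -0.0025 yaw rel 0.09 0.16 0.78
```

carry_out(
  claw=[5,5,5,5,5,5],
  delta_pos=[
    [-0.9,0,0],
    [0,0,0.6],
    [0,0,0.4],
    [0,0,0.2],
    [0,0,0.15],
    [0,0,0],
  ],
  angular=[
    [0,0,0],
    [0,0,0],
    [0,0,0],
    [0,0,0],
    [0,0,0],
    [0,0,0],
  ],
)

```text
clock: 24.8
position: [0.5211, 0.142, 0.068]
ee_rot: [-1.996, -2.425, 0.0]
force: [-5.0, -0.9, 11.7]
width: 0.541
gripper_force: 6.1
```

Now push 0.9 cm with a slight turn, release straight up, and clear away.

carry_out(
  claw=[5,5,5,5,5,5,5,5,5,5,5,5,5,5,5],
  delta_pos=[
    [0.3,0,-0.05],
    [0.3,0,0],
    [0.3,0,0],
    [0,0,0],
    [0,0,-0.3],
    [0,0,-3],
    [0,0,-5],
    [0,0,-5],
    [-4,0,0],
    [-5,0,0],
    [-5,0,0],
    [-5,0,0],
    [-5,0,0],
    [-4,0,0],
    [0,0,0],
  ],
  angular=[
    [0,0,0.015],
    [0,0,0.015],
    [0,0,0.015],
    [0,0,0],
    [0,0,0],
    [0,0,0],
    [0,0,0],
    [0,0,0],
    [0,0,0],
    [0,0,0],
    [0,0,0],
    [0,0,0],
    [0,0,0],
    [0,0,0],
    [0,0,0],
  ],
)

```text
clock: 26.3
position: [0.561, -0.1335, 0.2015]
ee_rot: [2.059, 2.369, -0.003]
force: [-0.5, 0.8, 0.5]
width: 0.546
gripper_force: 0.0
```

```bash
python3 m.py .54 .15; python3 - <<'E'
from h import *
T=arm.get_image("top");cv2.imwrite("pics/t4.png",cv2.resize(T["frame"][180:330,200:440,::-1],(800,500)))
E
```

```text
26.3 [ 0.561  -0.1335  0.2015] [-0.5  0.8  0.5] tcp uv -0.0391 -0.2872
top uv -0.0159 0.0006 yaw rel 0.04 0.158 0.88
side uv -0.022 0.0031 yaw rel 0.051 0.159 0.72
```

View pics/t4.png

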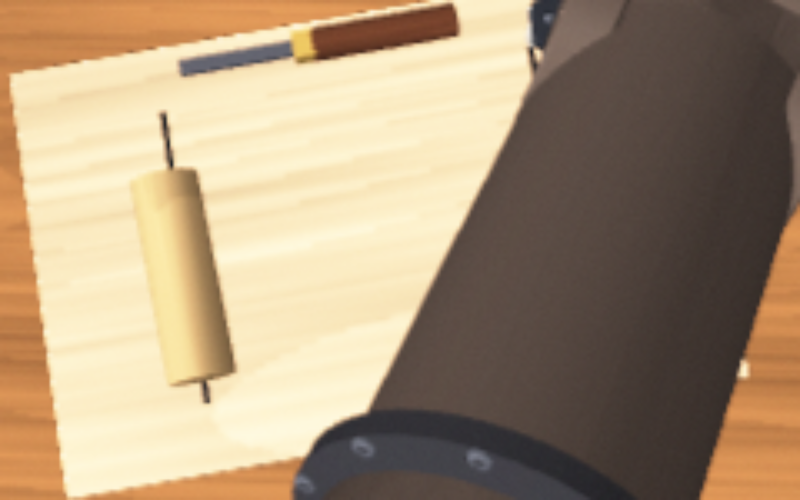

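The roller now lies centred over the mark at (183,275) in the crop. Both line ends show, at (165,115) and (207,400), and the gouge hasn't moved. The robot is clear, so I'm handing in.

```bash
python3 -c "
from cell import arm
print(arm.sign_off())"
```

```text
the job is handed in; nothing more can be done
None
```

The loose roller lies at rest on the empty mark and the job is handed in; by the last camera check it is within about 3 mm across the line, 16–22 mm off its middle along it, and 0.05 rad of straight, though the hand-in returned no verdict.

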